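# Pick the steel wheel flange by weight and offer it to the spindle

## Task

Lift the two look-alike wheel flanges in turn and judge by their weight which is heavier. Stand the lighter one, flange down, fully home in either pocket of the grey tray, and finish holding the heavier one upright in the gripper, centred a few centimetres above the tip of the polishing head's spindle and not touching it; the program ends while still holding it there. Keep both flanges upright, set them down rather than dropping them, and leave everything else on the bench where it is.

Things in the scene. Friction and masses are not known exactly. Their poses are not given: they have to be found in the camera images.
- flange_p: one of two look-alike wheel flanges of dark metal: a round flange 60 dia x 8 mm thick at the bottom with a hub 36 dia above it, 55 mm tall over all, small black plug in the top. It starts standing on the bench, flange down. One of the two is steel (0.45 to 0.58 kg), the other aluminium (0.16 to 0.25 kg) with the same finish; which is which is not visible. Origin at the centre of its underside, z up along its axis.
- flange_q: the other of the two look-alike wheel flanges of dark metal: a round flange 60 dia x 8 mm thick at the bottom with a hub 36 dia above it, 55 mm tall over all, small black plug in the top. It starts standing on the bench, flange down. One of the two is steel (0.45 to 0.58 kg), the other aluminium (0.16 to 0.25 kg) with the same finish; which is which is not visible. Origin at the centre of its underside, z up along its axis.
- tray: fixed grey plastic tray block, 120 (x) x 210 (y) x 16 mm high, with two round pockets 66 mm in diameter and 8 mm deep, 110 mm apart along its y. Origin at the centre of its underside, z up.
- tray_hole0 (a point): centre of the mouth of one pocket, level with the tray's top (16 mm above the bench); the pocket's floor is 8 mm below this point. Axes as the tray's.
- tray_hole1 (a point): the same for the other pocket.
- head: fixed polishing head standing upright on the bench: 100 mm square steel base, green round housing 90 dia up to 66 mm, nose 36 dia up to 76 mm, then a bare steel spindle 14 dia up to 105 mm. Origin at the centre of its underside, z up.
- spindle_tip (a point): centre of the spindle's upper end, 105 mm above the bench, z up.
- wheel: bystander, not to be disturbed: white polishing wheel lying flat, 140 dia x 38 mm. Origin at the centre of its underside.
- tape: bystander, not to be disturbed: yellow tape roll lying flat, ring 100 outer dia x 25 mm. Origin at the centre of its underside.
- wax: bystander, not to be disturbed: white wax bottle, 60 dia x 170 mm, upright. Origin at the centre of its underside.
- jar: bystander, not to be disturbed: grey jar, 60 dia x 65 mm, upright. Origin at the centre of its underside.
- wrench: bystander, not to be disturbed: steel wrench lying flat. Origin at the centre of its underside.
- scraper: bystander, not to be disturbed: scraper lying flat, 200 mm long. Origin at the centre of its underside.
- pad: bystander, not to be disturbed: grey abrasive hand pad, 100 x 60 x 25 mm. Origin at the centre of its underside.

How it is judged:
By the outcome, as a careful person would: the job done as asked, in the order asked, and still so for the second after the job is handed in, while the arm keeps its last pose, push and grip.
It also fails if it takes over 72 s, if anything falls off the work surface, if the arm or the gripper's body presses on something with over 40 N, if the wrist force passes 120 N, or if a joint passes its speed limit or range.

## Robot

A 7-joint arm with a two-finger parallel gripper is mounted at the origin on the work surface. World frame = base frame: x ahead of the robot, y to its left, z up, the work surface at z = 0. Lengths are in m, angles in rad, forces in N, time in s.
With the tool pointing down it reaches from about 0.425 to 0.875 m from the base axis. Payload 8.4 kg.
Tool frame: the origin (TCP) lies between the finger pads; the fingertips stand 19 mm ahead of it and the grasp point (between the pads) is the TCP; z points along the fingers, y is the line along which they close (so a half turn about z gives the same grasp; the last joint's range is limited). The gripper opens to 85 mm and grips with 20 to 120 N. Pads are 22 mm wide; open, the fingers measure 114 mm over their backs; the gripper's body (76 mm by 85 mm) begins 54 mm behind the grasp point. The pads swing forward as they close: fully open they stand 13 mm farther back than shut.
Start: joints at [1.104, 0.333, 0.04, 1.465, -0.013, 1.343, -0.059], TCP at [0.234, -0.607, 0.25] pointing down, gripper open.
Joint ranges: [-2.58, 2.58], [-0.38, 2.09], [-1.3, 1.39], [0.25, 2.4], [-1.5, 4.64], [0.08, 2.09], [-2.65, 2.65]. Speed limits (rad/s): [2.22, 2.22, 2.79, 2.79, 3.14, 3.14, 3.14].

## Interface

Orientations are given as a unit quaternion [w, x, y, z].
In Python, from plant import env gives the robot as it stands.
- The arm moves only by the tool drive_tool, never from a script. Its argument "series" is a list of rows, each an object with "travel": the shift along the tool's x, y, z in units of 0.15 m (1.0 is 0.15 m), a list of three; "twist": the turn, a rotation vector about the tool's x, y, z in units of 30 degrees (1.0 is 30 degrees), a list of three; "grip": the opening, from 0 (shut) to 1 (fully open). A call has 1 to 5 rows; each row shifts and turns the commanded pose from where the row before left it, along the tool's axes as they then stand; what a row does not reach is not made up. A row lasts 1/8 s, in which the tool goes at most 62.5 mm and 10.7 degrees, less where a joint would pass 70% of its speed; a pose out of reach is approached as far as the arm can. A call with a number of a shift or a turn outside -1 to 1 is refused whole. A call with a gripper value outside its range is refused whole. The fingers move at their own pace and stop on an object; "force" is the grip in N (left out, the last holds). Time passes only in rows, so rows that do not move let the fingers close. It gives the time, the measured TCP pose, the force, the opening and the grip force at its end, in the units of the state.
- env.get_state(): the state, without advancing time (a new reading comes with each control period).
- env.grab_frame(name): name is "scene" or "side" or "wrist"; returns a dict with "image" (400x640x3 uint8, blue, green, red), "z_map" (400x640 float32, m along the optical axis (not along the pixel's ray), 0 where there is no reading), "mtx" (3x3 intrinsics, pixels), "eye" and "orientation" of the camera in the world. Camera axes: x right, y up, looking along -z (the intrinsics and any distortion apply to the point x, -y, -z); pixel columns grow to the right and rows downward; lengths in m; the calibration is good to about 2 mm. The wrist camera is an equidistant fisheye: a pixel r from the principal point sees the ray r / f radians off the axis. A picture is of the moment at which its call begins.
- env.job_done(): hands the job in; it is judged then, once.
The state is a dict: "t": time; "qpos": joint angles; "qvel": joint speeds; "joint_efforts": joint torques, N m; "tcp_pos": TCP position; "tcp_rot": TCP orientation; "wrist_force": force on the tool from outside, world axes, zero at the start; "wrist_torque": the same for the moment, N m; "gripper_width": finger opening in m; "gripper_force": force on a finger pad.
Only numpy, scipy, OpenCV 4.12 (cv2) and the standard library are available. Lean on these libraries where they do the work, as an engineer would, in place of code of your own. Each camera call takes 0.05 s, during which the arm holds its last target. There are 200 camera calls.

## Working session

There is one attempt and no reset: what is moved stays moved. The work goes in short steps, Python scripts to look and compute and a tool call to move; the robot and the scene stay as the last step left them, time stands still between calls to the robot, and variables do not carry over. Pictures are saved under pics/ and viewed, at most 10 in all, crops included, and the job is handed in when it is done.

Besides the shell and the picture viewer there is one more tool, called after "Call:" by a JSON object that holds its "fn" and its "kwargs", one argument or row to a line. drive_tool: Moves the arm, as the interface text tells. Its arguments: {"type":"object","properties":{"series":{"type":"array","items":{"type":"object","properties":{"travel":{"type":"array","items":{"type":"number"}},"twist":{"type":"array","items":{"type":"number"}},"grip":{"type":"number"}}}},"force":{"type":"number"}},"required":["series"]}

```bash
mkdir -p pics
cat > h.py <<'E'
import numpy as np, cv2
from scipy.spatial.transform import Rotation as R
from plant import env
def rot(q): return R.from_quat([q[1],q[2],q[3],q[0]])
def world(f,u,v,z=None):
    K=np.array(f["mtx"]); d=f["z_map"][int(v),int(u)]
    p=np.array([(u-K[0,2])/K[0,0],-(v-K[1,2])/K[1,1],-1.0])
    r=rot(f["orientation"]).apply(p); e=np.array(f["eye"])
    if z is not None: d=(z-e[2])/r[2]
    return e+r*d
E
python3 - <<'E'
from h import *
import pickle
s=env.get_state(); print({k:np.round(v,4).tolist() for k,v in s.items()})
for n in("scene","side"):
    f=env.grab_frame(n); pickle.dump(f,open(n+".pkl","wb")); cv2.imwrite(f"pics/{n}0.png",f["image"]); print(n,f["eye"],f["orientation"],np.array(f["mtx"]).tolist(), [k for k in f])
E
```

```text
{'t': 0.0, 'qpos': [1.1038, 0.3339, 0.0399, 1.4662, -0.0134, 1.3433, -0.0585], 'qvel': [-0.0008, -0.0001, 0.0007, 0.0004, 0.0015, 0.0009, 0.0005], 'joint_efforts': [-0.0001, -65.8547, 1.3656, -40.5555, 0.0169, 0.0127, -0.0], 'tcp_pos': [0.2335, -0.6062, 0.2494], 'tcp_rot': [-0.0008, 0.9831, 0.1828, -0.0002], 'wrist_force': [-0.0872, -0.4202, -0.1221], 'wrist_torque': [-0.043, -0.0251, 0.0151], 'gripper_force': 0.0, 'gripper_width': 0.0851}
scene [1.15544011 0.6614701  0.81348624] [0.32742216 0.15922743 0.40143307 0.84041231] [[394.39848312280424, 0.0, 320.67742082132077], [0.0, 394.39848312280424, 202.2211904488175], [0.0, 0.0, 1.0]] ['image', 'z_map', 'mtx', 'eye', 'orientation']
side [ 0.3432229  -1.35166022  0.93140984] [ 0.87163538  0.48300574 -0.04656771 -0.06920019] [[485.7444484635804, 0.0, 321.5891899300981], [0.0, 485.7444484635804, 191.14483261021357], [0.0, 0.0, 1.0]] ['image', 'z_map', 'mtx', 'eye', 'orientation']
```

View pics/scene0.png

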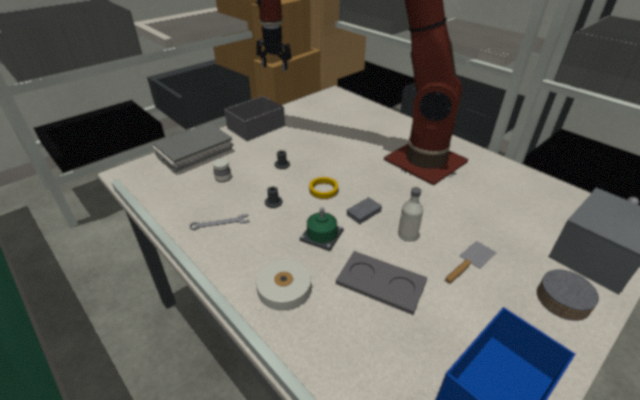

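View pics/side0.png

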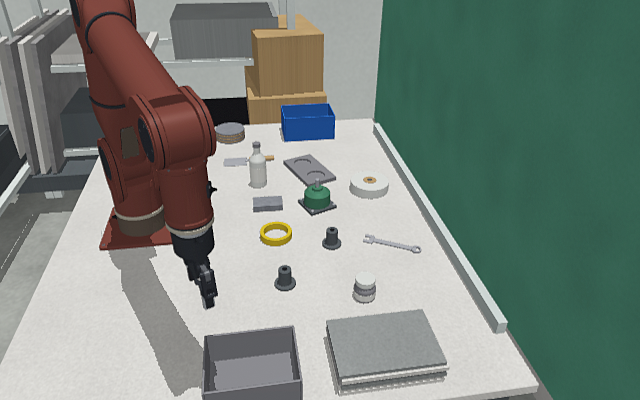

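The scene picture shows the flanges at about (282,158) and (273,197), the head at (321,228) and the tray at (382,280). In the side picture the flanges are at (285,278) and (332,238), the head at (317,195) and the tray at (309,170). I'll enlarge both to read pixels, and check them against depth.

Run:
```python
from h import *
import pickle
S=pickle.load(open("scene.pkl","rb"));D=pickle.load(open("side.pkl","rb"))
a=cv2.resize(S["image"][140:310,260:440],None,fx=4,fy=4,interpolation=cv2.INTER_CUBIC)[:600]
b=cv2.resize(D["image"][150:300,250:400],None,fx=4,fy=4,interpolation=cv2.INTER_CUBIC)
cv2.imwrite("pics/sc.png",a);cv2.imwrite("pics/sd.png",b)
def cloud(f):
    K=f["mtx"];v,u=np.mgrid[0:400,0:640]
    d=f["z_map"];p=np.stack([(u-K[0,2])/K[0,0]*d,-(v-K[1,2])/K[1,1]*d,-d],-1).reshape(-1,3)
    return (rot(f["orientation"]).apply(p)+f["eye"]).reshape(400,640,3)
for n,f in(("scene",S),("side",D)):
    P=cloud(f)
    boxes=dict(scene=dict(fA=(272,145,292,172),fB=(262,182,284,210),head=(300,205,345,250),tray=(335,252,430,310)),side=dict(fA=(272,262,298,294),fB=(320,224,344,252),head=(297,175,340,214),tray=(282,150,338,188)))[n]
    for k,(u0,v0,u1,v1) in boxes.items():
        q=P[v0:v1,u0:u1].reshape(-1,3)
        for lo,hi in dict(f=[(.047,.062)],h=[(.08,.11),(.012,.075)],t=[(.012,.02)])[k[0]]:
            w=q[(q[:,2]>lo)&(q[:,2]<hi)]
            print(n,k,lo,len(w),np.round(w.mean(0),4),np.round((w.min(0)+w.max(0))/2,4),np.round(np.ptp(w,0),3)) if len(w) else print(n,k,lo,0)
            if k=="tray": 
                r=cv2.minAreaRect(w[:,:2].astype(np.float32)*1000);print(r)
```

```text
scene fA 0.047 54 [ 0.4262 -0.3367  0.0529] [ 0.4245 -0.3382  0.0528] [0.037 0.035 0.011]
scene fB 0.047 73 [ 0.5853 -0.1797  0.0533] [ 0.5838 -0.1817  0.0519] [0.036 0.035 0.01 ]
scene head 0.08 39 [0.5763 0.0406 0.0954] [0.5751 0.0394 0.0948] [0.01  0.014 0.026]
scene head 0.012 807 [0.5881 0.0552 0.0478] [0.5735 0.0484 0.0435] [0.118 0.107 0.063]
scene tray 0.012 2171 [0.5811 0.2793 0.0152] [0.5801 0.2742 0.0159] [0.184 0.231 0.008]
((579.3090209960938, 274.0566711425781), (124.07830047607422, 211.01637268066406), 20.086109161376953)
side fA 0.047 113 [ 0.4218 -0.3482  0.0532] [ 0.4216 -0.3458  0.0528] [0.033 0.038 0.011]
side fB 0.047 84 [ 0.5814 -0.1917  0.0528] [ 0.5816 -0.1899  0.0531] [0.035 0.041 0.011]
side head 0.08 31 [0.5703 0.0284 0.0936] [0.5704 0.0291 0.0936] [0.011 0.018 0.027]
side head 0.012 706 [0.5709 0.0438 0.0395] [0.5908 0.0961 0.0434] [0.155 0.258 0.063]
side tray 0.012 513 [0.5767 0.2618 0.0147] [0.5773 0.2671 0.0159] [0.182 0.24  0.008]
((577.1590576171875, 267.2093200683594), (123.39826202392578, 219.46739196777344), 20.320297241210938)
```

View pics/sc.png

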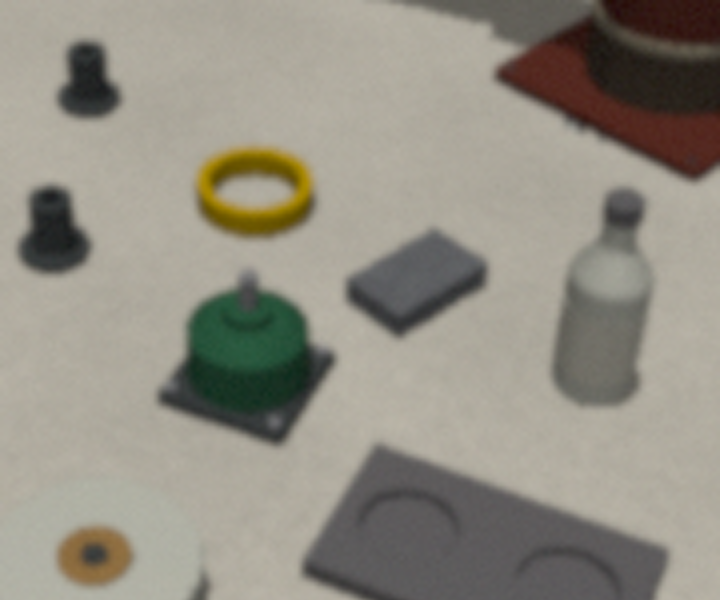

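View pics/sd.png

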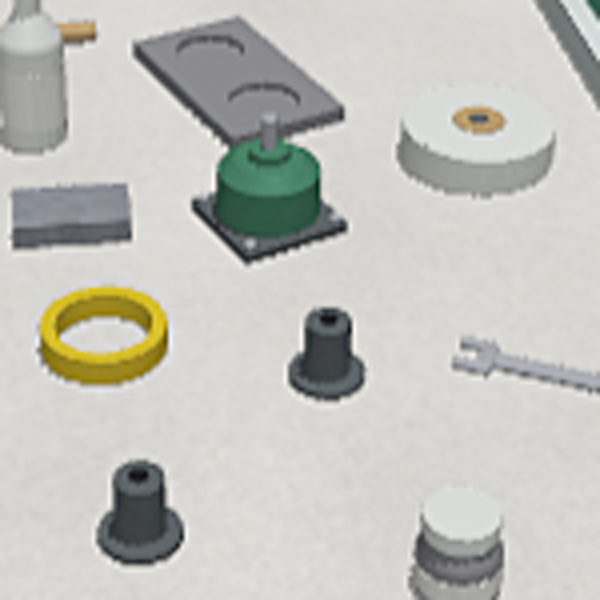

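The enlarged views (4x) show, in crop pixels:

| Feature | Scene crop | Side crop |
|---|---|---|
| Plug of flange A | (87,48) | (140,469) |
| Plug of flange B | (50,192) | (329,317) |
| Spindle tip | (248,275) | (269,118) |
| Tray top corners | (380,446), (667,548), (305,566) | (134,44), (238,17), (344,110), (232,136) |

Run:
```python
from h import *
import pickle
S=pickle.load(open("scene.pkl","rb"));D=pickle.load(open("side.pkl","rb"))
def w(f,o,c,z): return np.round(world(f,o[0]+(c[0]+.5)/4-.5,o[1]+(c[1]+.5)/4-.5,z),4)[:2]
s=lambda c,z:w(S,(260,140),c,z); d=lambda c,z:w(D,(250,150),c,z)
print("A",s((87,48),.055),d((140,469),.055)); print("B",s((50,192),.055),d((329,317),.055))
print("tip",s((248,275),.105),d((269,118),.105))
for c in((380,446),(667,548),(305,566)):print("trayS",s(c,.016))
q=[d(c,.016) for c in((134,44),(238,17),(344,110),(232,136))];print("trayD",q,np.mean(q,0))
# plane-fit of tray: gray top silhouettes via depth, 
for f,b in((S,(335,245,430,310)),(D,(282,150,338,188))):
    P=[];
    for v in range(b[1],b[3]):
        for u in range(b[0],b[2]):
            p=world(f,u,v)
            if .0125<p[2]<.02:P.append(p[:2])
    P=np.array(P,np.float32)*1000; 
    # yaw/centre by robust rect: rotate and take 2/98 percentiles
    for a in (19,20,21,22):
        c,t=np.cos(np.radians(a)),np.sin(np.radians(a));Rm=np.array([[c,-t],[t,c]])
        q=P@Rm; lo,hi=np.percentile(q,1.,0),np.percentile(q,99.,0); print(a,hi-lo,Rm@((lo+hi)/2))
```

```text
A [ 0.42   -0.3414] [ 0.4242 -0.3376]
B [ 0.5782 -0.1887] [ 0.5835 -0.1854]
tip [0.5727 0.0389] [0.5714 0.0307]
trayS [0.5584 0.1601]
trayS [0.4869 0.3505]
trayS [0.6722 0.2013]
trayD [array([0.4866, 0.3406]), array([0.5966, 0.3832]), array([0.6677, 0.1842]), array([0.5575, 0.1525])] [0.5771   0.265125]
19 [120.63261771 206.98023619] [579.2604934  274.55922949]
20 [119.76496579 207.06794887] [579.19245174 274.61820276]
21 [120.22425151 207.00421933] [579.3446715  274.54868589]
22 [121.39553149 207.25891861] [579.22769824 274.62856189]
19 [120.29856641 211.23499318] [577.3632778  265.49768269]
20 [119.77039143 210.69375918] [577.71120176 265.77833616]
21 [120.62879541 210.25348222] [577.39086486 265.96207006]
22 [122.21128341 210.07252186] [576.76331311 265.68013391]
```

Call:
{"fn": "drive_tool", "kwargs": {
  "series": [
    {"travel": [0.33, -0.22, 0], "grip": 1},
    {"travel": [0.33, -0.22, 0], "grip": 1},
    {"travel": [0.33, -0.22, 0], "grip": 1},
    {"travel": [0.33, -0.22, 0], "grip": 1},
    {"travel": [0.33, -0.22, 0], "grip": 1}
  ]
}}

```text
invalid input at $.series[0]: expected keys travel, twist, grip
```

Call:
{"fn": "drive_tool", "kwargs": {
  "series": [
    {"travel": [0.16, -0.1, 0], "grip": 1},
    {"travel": [0, 0, 0], "grip": 1},
    {"travel": [0, 0, 0], "grip": 1}
  ]
}}

```text
invalid input at $.series[0]: expected keys travel, twist, grip
```

```bash
cat >> h.py <<'E'
def go(t,s=None):
    "tool-axis shift to world point t, in travel units"
    s=s or env.get_state(); r=rot(s["tcp_rot"])
    return np.round(r.inv().apply(np.array(t)-s["tcp_pos"])/.15,3)
def wpix(f,u,v,z):
    K=f["mtx"];a,b=u-K[0,2],v-K[1,2];n=np.hypot(a,b);th=n/K[0,0]
    r=rot(f["orientation"]).apply([np.sin(th)*a/n,-np.sin(th)*b/n,-np.cos(th)]);e=np.array(f["eye"])
    return e+r*(z-e[2])/r[2]
def wproj(f,p):
    K=f["mtx"];q=rot(f["orientation"]).inv().apply(np.array(p)-f["eye"]);q=[q[0],-q[1],-q[2]]
    m=np.hypot(q[0],q[1]);th=np.arctan2(m,q[2]);return K[0,2]+K[0,0]*th*q[0]/m,K[1,2]+K[0,0]*th*q[1]/m
def st():
    s=env.get_state();print({k:np.round(s[k],4).tolist() for k in("t","tcp_pos","tcp_rot","wrist_force","gripper_width","gripper_force")});return s
E
python3 - <<'E'
from h import *
import pickle
s=st();f=env.grab_frame("wrist");pickle.dump(f,open("w1.pkl","wb"));cv2.imwrite("pics/w1.png",f["image"])
print(np.array(f["mtx"]).tolist(),f["eye"],f["orientation"])
for p in((.422,-.341,.055),(.581,-.187,.055)):print(wproj(f,p))
print(go((.422,-.341,.25)))
E
```

```text
{'t': 0.1, 'tcp_pos': [0.2336, -0.6062, 0.2495], 'tcp_rot': [-0.0007, 0.9831, 0.1829, -0.0002], 'wrist_force': [-0.5576, 0.0462, 1.3318], 'gripper_width': 0.0853, 'gripper_force': 0.0}
[[309.70691628693146, 0.0, 322.7073792023637], [0.0, 309.70691628693146, 201.24472867498807], [0.0, 0.0, 1.0]] [ 0.30555911 -0.57798855  0.37210972] [ 0.81447945 -0.12648977  0.08801839 -0.55935348]
(np.float64(166.46585925282432), np.float64(-44.39570568734615))
(np.float64(134.02016643523368), np.float64(-136.4206333823619))
[ 1.808e+00 -1.198e+00 -1.000e-03]
```

View pics/w1.png

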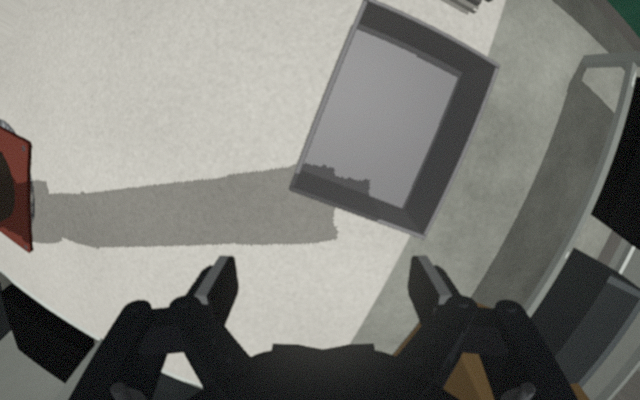

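The move was refused because the twist key was missing, so this wrist view shows only the empty bin and the open fingers. I'll resend the move with twist.

Call:
{"fn": "drive_tool", "kwargs": {
  "series": [
    {"travel": [0.33, -0.22, 0], "twist": [0, 0, 0], "grip": 1},
    {"travel": [0.33, -0.22, 0], "twist": [0, 0, 0], "grip": 1},
    {"travel": [0.33, -0.22, 0], "twist": [0, 0, 0], "grip": 1},
    {"travel": [0.33, -0.22, 0], "twist": [0, 0, 0], "grip": 1},
    {"travel": [0.33, -0.22, 0], "twist": [0, 0, 0], "grip": 1}
  ]
}}

```text
t: 0.78
tcp_pos: [0.4061, -0.3618, 0.2503]
tcp_rot: [0.0, 0.983, 0.183, -0.0]
wrist_force: [1.5, -0.5, -0.0]
gripper_width: 0.0853
gripper_force: 0.0
```

Call:
{"fn": "drive_tool", "kwargs": {
  "series": [
    {"travel": [0.16, -0.1, 0], "twist": [0, 0, 0], "grip": 1},
    {"travel": [0, 0, 0], "twist": [0, 0, 0], "grip": 1},
    {"travel": [0, 0, 0], "twist": [0, 0, 0], "grip": 1}
  ]
}}

```text
t: 1.15
tcp_pos: [0.4216, -0.3418, 0.2501]
tcp_rot: [0.0, 0.983, 0.182, -0.0]
wrist_force: [-0.1, -0.1, -0.2]
gripper_width: 0.0853
gripper_force: 0.0
```

Run:
```python
from h import *
import pickle
s=st();f=env.grab_frame("wrist");pickle.dump(f,open("w2.pkl","wb"));cv2.imwrite("pics/w2.png",f["image"])
for p in((.422,-.341,.055),(.581,-.187,.055),(.572,.035,.105)):print(wproj(f,p))
print(go((.422,-.341,.25)))
```

```text
{'t': 1.15, 'tcp_pos': [0.4216, -0.3418, 0.2501], 'tcp_rot': [0.0, 0.9832, 0.1824, -0.0003], 'wrist_force': [-0.096, -0.1055, -0.1741], 'gripper_width': 0.0853, 'gripper_force': 0.0}
(np.float64(322.9130908978299), np.float64(178.639900568027))
(np.float64(239.51174219313543), np.float64(-7.694544162236866))
(np.float64(66.1467897465547), np.float64(-31.932398324409235))
[ 0.007 -0.006  0.001]
```

View pics/w2.png

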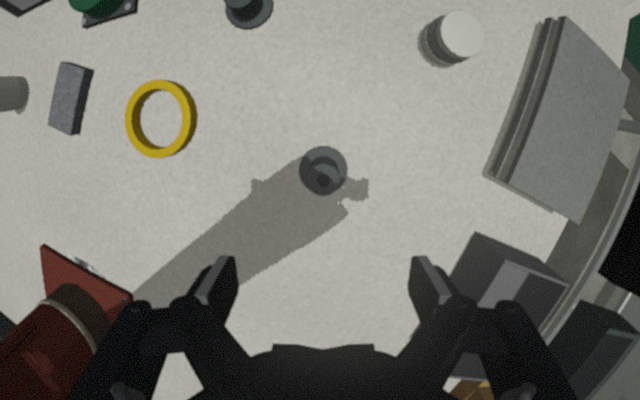

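The plug of flange A is at (323,180) in the wrist view, within 2 px of the prediction. The top of flange B is near (247,6) at the upper edge. I'll descend on A.

Call:
{"fn": "drive_tool", "kwargs": {
  "series": [
    {"travel": [0, 0, 0.35], "twist": [0, 0, 0], "grip": 1},
    {"travel": [0, 0, 0.35], "twist": [0, 0, 0], "grip": 1},
    {"travel": [0, 0, 0.35], "twist": [0, 0, 0], "grip": 1},
    {"travel": [0, 0, 0.28], "twist": [0, 0, 0], "grip": 1},
    {"travel": [0, 0, 0.1], "twist": [0, 0, 0], "grip": 1}
  ]
}}

```text
t: 1.82
tcp_pos: [0.4202, -0.3411, 0.0334]
tcp_rot: [-0.001, 0.983, 0.182, -0.002]
wrist_force: [-0.6, -0.1, 0.1]
gripper_width: 0.0857
gripper_force: 0.0
```

Call:
{"fn": "drive_tool", "kwargs": {
  "force": 60,
  "series": [
    {"travel": [0, 0, 0], "twist": [0, 0, 0], "grip": 0},
    {"travel": [0, 0, 0], "twist": [0, 0, 0], "grip": 0},
    {"travel": [0, 0, 0], "twist": [0, 0, 0], "grip": 0},
    {"travel": [0, 0, 0], "twist": [0, 0, 0], "grip": 0},
    {"travel": [0, 0, 0], "twist": [0, 0, 0], "grip": 0}
  ]
}}

```text
t: 2.45
tcp_pos: [0.4233, -0.3417, 0.0378]
tcp_rot: [0.001, 0.983, 0.183, 0.001]
wrist_force: [-1.3, 0.1, 6.7]
gripper_width: 0.0345
gripper_force: 59.6
```

Call:
{"fn": "drive_tool", "kwargs": {
  "series": [
    {"travel": [0, 0, 0], "twist": [0, 0, 0], "grip": 0},
    {"travel": [0, 0, 0], "twist": [0, 0, 0], "grip": 0},
    {"travel": [0, 0, 0], "twist": [0, 0, 0], "grip": 0}
  ]
}}

```text
t: 2.82
tcp_pos: [0.4233, -0.3417, 0.0378]
tcp_rot: [0.001, 0.983, 0.183, 0.001]
wrist_force: [-1.0, 0.7, 7.0]
gripper_width: 0.0347
gripper_force: 59.6
```

Call:
{"fn": "drive_tool", "kwargs": {
  "series": [
    {"travel": [0, 0, -0.1], "twist": [0, 0, 0], "grip": 0},
    {"travel": [0, 0, -0.2], "twist": [0, 0, 0], "grip": 0},
    {"travel": [0, 0, -0.1], "twist": [0, 0, 0], "grip": 0},
    {"travel": [0, 0, 0], "twist": [0, 0, 0], "grip": 0},
    {"travel": [0, 0, 0], "twist": [0, 0, 0], "grip": 0}
  ]
}}

```text
t: 3.45
tcp_pos: [0.4218, -0.3406, 0.095]
tcp_rot: [-0.0, 0.983, 0.183, -0.0]
wrist_force: [0.4, 0.1, -5.7]
gripper_width: 0.0349
gripper_force: 60.8
```

Call:
{"fn": "drive_tool", "kwargs": {
  "series": [
    {"travel": [0, 0, 0], "twist": [0, 0, 0], "grip": 0},
    {"travel": [0, 0, 0], "twist": [0, 0, 0], "grip": 0},
    {"travel": [0, 0, 0], "twist": [0, 0, 0], "grip": 0}
  ]
}}

```text
t: 3.82
tcp_pos: [0.4222, -0.3408, 0.0954]
tcp_rot: [-0.0, 0.983, 0.183, -0.0]
wrist_force: [-0.3, -0.1, -5.0]
gripper_width: 0.0343
gripper_force: 60.8
```

Run:
```python
from h import *
import pickle
st();f=env.grab_frame("wrist");cv2.imwrite("pics/w3.png",f["image"]);f2=env.grab_frame("side");cv2.imwrite("pics/s3.png",f2["image"]);pickle.dump((f,f2),open("w3.pkl","wb"))
st()
a=f2["image"][170:320,200:350];b=cv2.resize(a,(600,600),interpolation=cv2.INTER_CUBIC);cv2.imwrite("pics/s3c.png",b)
```

```text
{'t': 3.825, 'tcp_pos': [0.4222, -0.3408, 0.0954], 'tcp_rot': [-0.0003, 0.9831, 0.1829, -0.0002], 'wrist_force': [-0.2882, -0.0744, -5.0358], 'gripper_width': 0.0343, 'gripper_force': 60.8045}
{'t': 3.925, 'tcp_pos': [0.4223, -0.3409, 0.0957], 'tcp_rot': [-0.0001, 0.9831, 0.1829, -0.0001], 'wrist_force': [0.7111, -0.4015, -5.9103], 'gripper_width': 0.0345, 'gripper_force': 60.8044}
```

View pics/s3c.png

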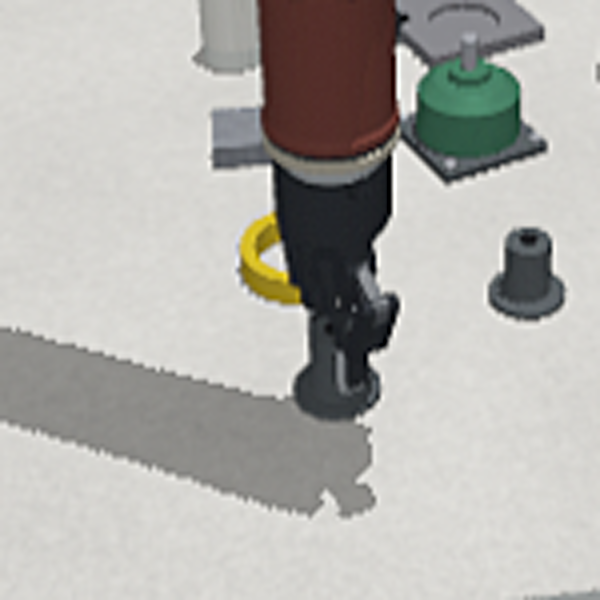

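Flange A hangs upright at about (337,370) in the crop and weighs about 5.4 N, or 0.55 kg, so it should be the steel one. I'll set it back down and then lift B.

Call:
{"fn": "drive_tool", "kwargs": {
  "series": [
    {"travel": [0, 0, 0.18], "twist": [0, 0, 0], "grip": 0},
    {"travel": [0, 0, 0.12], "twist": [0, 0, 0], "grip": 0},
    {"travel": [0, 0, 0.05], "twist": [0, 0, 0], "grip": 0},
    {"travel": [0, 0, 0.02], "twist": [0, 0, 0], "grip": 0},
    {"travel": [0, 0, 0], "twist": [0, 0, 0], "grip": 0}
  ]
}}

```text
t: 4.55
tcp_pos: [0.4226, -0.3411, 0.0406]
tcp_rot: [0.0, 0.983, 0.183, 0.0]
wrist_force: [0.7, -0.3, -4.7]
gripper_width: 0.0347
gripper_force: 60.7
```

Call:
{"fn": "drive_tool", "kwargs": {
  "series": [
    {"travel": [0, 0, 0.01], "twist": [0, 0, 0], "grip": 0},
    {"travel": [0, 0, 0], "twist": [0, 0, 0], "grip": 0},
    {"travel": [0, 0, 0], "twist": [0, 0, 0], "grip": 0}
  ]
}}

```text
t: 4.92
tcp_pos: [0.4224, -0.341, 0.039]
tcp_rot: [0.0, 0.983, 0.183, 0.0]
wrist_force: [-0.1, -0.6, -5.0]
gripper_width: 0.0344
gripper_force: 60.7
```

Call:
{"fn": "drive_tool", "kwargs": {
  "series": [
    {"travel": [0, 0, 0.01], "twist": [0, 0, 0], "grip": 0},
    {"travel": [0, 0, 0.005], "twist": [0, 0, 0], "grip": 0},
    {"travel": [0, 0, 0], "twist": [0, 0, 0], "grip": 0},
    {"travel": [0, 0, 0], "twist": [0, 0, 0], "grip": 0}
  ]
}}

```text
t: 5.42
tcp_pos: [0.4225, -0.3411, 0.0378]
tcp_rot: [0.0, 0.983, 0.183, 0.0]
wrist_force: [-5.0, 3.2, 9.9]
gripper_width: 0.0342
gripper_force: 62.4
```

Call:
{"fn": "drive_tool", "kwargs": {
  "series": [
    {"travel": [0, 0, -0.01], "twist": [0, 0, 0], "grip": 0.6},
    {"travel": [0, 0, 0], "twist": [0, 0, 0], "grip": 1},
    {"travel": [0, 0, 0], "twist": [0, 0, 0], "grip": 1},
    {"travel": [0, 0, 0], "twist": [0, 0, 0], "grip": 1},
    {"travel": [0, 0, 0], "twist": [0, 0, 0], "grip": 1}
  ]
}}

```text
t: 6.05
tcp_pos: [0.4223, -0.3409, 0.038]
tcp_rot: [-0.0, 0.983, 0.183, -0.0]
wrist_force: [0.5, -0.1, 0.5]
gripper_width: 0.0852
gripper_force: 0.0
```

Call:
{"fn": "drive_tool", "kwargs": {
  "series": [
    {"travel": [0, 0, -0.2], "twist": [0, 0, 0], "grip": 1},
    {"travel": [0, 0, -0.3], "twist": [0, 0, 0], "grip": 1},
    {"travel": [0, 0, -0.35], "twist": [0, 0, 0], "grip": 1},
    {"travel": [0, 0, -0.3], "twist": [0, 0, 0], "grip": 1},
    {"travel": [0, 0, -0.25], "twist": [0, 0, 0], "grip": 1}
  ]
}}

```text
t: 6.68
tcp_pos: [0.4224, -0.341, 0.2502]
tcp_rot: [0.001, 0.983, 0.183, 0.0]
wrist_force: [0.2, -0.4, 0.4]
gripper_width: 0.0855
gripper_force: 0.0
```

Run:
```python
from h import *
st();print(go((.5815,-.187,.25)))
```

```text
{'t': 6.675, 'tcp_pos': [0.4224, -0.341, 0.2502], 'tcp_rot': [0.0005, 0.9831, 0.1829, 0.0005], 'wrist_force': [0.228, -0.3924, 0.3897], 'gripper_width': 0.0855, 'gripper_force': 0.0}
[ 1.359 -0.577  0.002]
```

Call:
{"fn": "drive_tool", "kwargs": {
  "series": [
    {"travel": [0.34, -0.144, 0], "twist": [0, 0, 0], "grip": 1},
    {"travel": [0.34, -0.144, 0], "twist": [0, 0, 0], "grip": 1},
    {"travel": [0.34, -0.144, 0], "twist": [0, 0, 0], "grip": 1},
    {"travel": [0.34, -0.144, 0], "twist": [0, 0, 0], "grip": 1},
    {"travel": [0, 0, 0], "twist": [0, 0, 0], "grip": 1}
  ]
}}

```text
t: 7.3
tcp_pos: [0.5842, -0.1816, 0.2476]
tcp_rot: [-0.001, 0.982, 0.187, 0.001]
wrist_force: [0.9, -1.3, -0.9]
gripper_width: 0.0852
gripper_force: 0.0
```

```bash
cat >> h.py <<'E'
def wcloud(f):
    K=f["mtx"];v,u=np.mgrid[0:400,0:640].astype(float);a,b=u-K[0,2],v-K[1,2];n=np.hypot(a,b)+1e-9;t=n/K[0,0]
    d=f["z_map"];k=np.where(t<1.4,np.tan(np.minimum(t,1.4)),np.nan)*d/n
    p=np.stack([a*k,-b*k,-d],-1).reshape(-1,3)
    return (rot(f["orientation"]).apply(p)+f["eye"]).reshape(400,640,3)
def circ(w):
    "centre and radius from the points' outline"
    (x,y),r=cv2.minEnclosingCircle((w[:,:2]*1000).astype(np.float32));return round(x,1),round(y,1),round(r,1)
E
python3 - <<'E'
from h import *
import pickle
s=st();f=env.grab_frame("wrist");pickle.dump(f,open("w4.pkl","wb"));cv2.imwrite("pics/w4.png",f["image"])
P=wcloud(f).reshape(-1,3)
for c,z0,z1,r in(((.5815,-.187),.05,.06,.03),((.5815,-.187),.004,.012,.04),((.572,.035),.098,.11,.02),((.572,.035),.06,.075,.055)):
    w=P[(np.hypot(P[:,0]-c[0],P[:,1]-c[1])<r)&(P[:,2]>z0)&(P[:,2]<z1)]
    print(c,z0,len(w), w.mean(0) if len(w) else '', circ(w) if len(w) else '')
print(wproj(f,(.5815,-.187,.055)),wproj(f,(.572,.035,.105)))
E
```

```text
{'t': 7.3, 'tcp_pos': [0.5842, -0.1816, 0.2476], 'tcp_rot': [-0.0013, 0.9825, 0.1865, 0.0005], 'wrist_force': [0.9005, -1.3219, -0.9227], 'gripper_width': 0.0852, 'gripper_force': 0.0}
(0.5815, -0.187) 0.05 881 [ 0.58129944 -0.18438642  0.05410123] (581.1, -184.3, 18.4)
(0.5815, -0.187) 0.004 825 [ 0.58958322 -0.1807402   0.00708837] (581.0, -184.6, 29.9)
(0.572, 0.035) 0.098 145 [0.57088449 0.03534365 0.10300004] (570.5, 36.7, 7.6)
(0.572, 0.035) 0.06 2101 [0.57397658 0.02915098 0.06532823] (569.8, 36.5, 39.0)
(np.float64(327.7031325355076), np.float64(184.34410679924497)) (np.float64(117.13027742401553), np.float64(129.30848064593314))
```

View pics/w4.png

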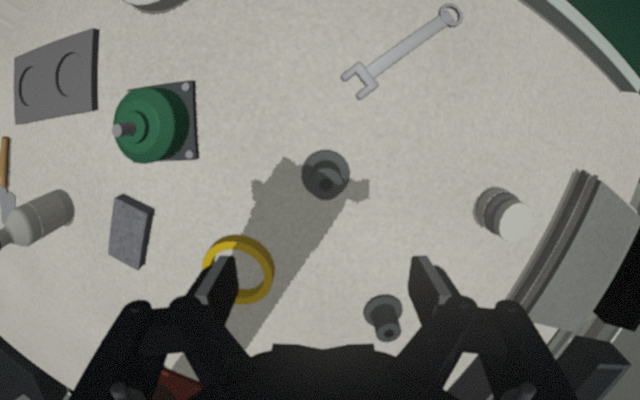

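The wrist view shows B's plug at (326,184), the spindle tip at (120,130), and A standing upright at (385,325). Depth puts B at (0.581, -0.1845). I'll settle over it.

Call:
{"fn": "drive_tool", "kwargs": {
  "series": [
    {"travel": [0, 0, 0], "twist": [0, 0, 0], "grip": 1},
    {"travel": [0, 0, 0], "twist": [0, 0, 0], "grip": 1}
  ]
}}

```text
t: 7.6
tcp_pos: [0.5808, -0.1885, 0.2481]
tcp_rot: [0.0, 0.983, 0.182, -0.0]
wrist_force: [-0.3, 0.3, 0.2]
gripper_width: 0.0855
gripper_force: 0.0
```

Run:
```python
from h import *
import pickle
s=st();f=env.grab_frame("wrist");pickle.dump(f,open("w4.pkl","wb"))
P=wcloud(f).reshape(-1,3)
for c,z0,z1,r in(((.5815,-.187),.05,.06,.03),((.5815,-.187),.004,.012,.04),((.572,.035),.098,.11,.02)):
    w=P[(np.hypot(P[:,0]-c[0],P[:,1]-c[1])<r)&(P[:,2]>z0)&(P[:,2]<z1)]
    print(c,z0,len(w), w.mean(0),circ(w))
print(go((.581,-.185,.038)))
```

```text
{'t': 7.6, 'tcp_pos': [0.5808, -0.1885, 0.2481], 'tcp_rot': [0.0002, 0.9834, 0.1817, -0.0002], 'wrist_force': [-0.2891, 0.29, 0.1809], 'gripper_width': 0.0855, 'gripper_force': 0.0}
(0.5815, -0.187) 0.05 875 [ 0.58149554 -0.18459416  0.05411685] (580.5, -184.7, 18.6)
(0.5815, -0.187) 0.004 848 [ 0.58957565 -0.18142234  0.00704823] (580.5, -184.6, 30.1)
(0.572, 0.035) 0.098 144 [0.57118979 0.03538411 0.10306304] (570.8, 36.0, 7.8)
[ 0.008 -0.021  1.401]
```

Call:
{"fn": "drive_tool", "kwargs": {
  "series": [
    {"travel": [0.008, -0.02, 0.35], "twist": [0, 0, 0], "grip": 1},
    {"travel": [0, 0, 0.35], "twist": [0, 0, 0], "grip": 1},
    {"travel": [0, 0, 0.35], "twist": [0, 0, 0], "grip": 1},
    {"travel": [0, 0, 0.25], "twist": [0, 0, 0], "grip": 1},
    {"travel": [0, 0, 0.08], "twist": [0, 0, 0], "grip": 1}
  ]
}}

```text
t: 8.28
tcp_pos: [0.5798, -0.1841, 0.0389]
tcp_rot: [-0.001, 0.983, 0.182, -0.002]
wrist_force: [-0.4, -0.6, 0.5]
gripper_width: 0.0851
gripper_force: 0.0
```

Call:
{"fn": "drive_tool", "kwargs": {
  "force": 60,
  "series": [
    {"travel": [0, 0, 0], "twist": [0, 0, 0], "grip": 0},
    {"travel": [0, 0, 0], "twist": [0, 0, 0], "grip": 0},
    {"travel": [0, 0, 0], "twist": [0, 0, 0], "grip": 0},
    {"travel": [0, 0, 0], "twist": [0, 0, 0], "grip": 0},
    {"travel": [0, 0, 0], "twist": [0, 0, 0], "grip": 0}
  ]
}}

```text
t: 8.9
tcp_pos: [0.5829, -0.1841, 0.0432]
tcp_rot: [0.001, 0.983, 0.183, 0.001]
wrist_force: [-1.4, -0.3, 6.4]
gripper_width: 0.0347
gripper_force: 59.7
```

Call:
{"fn": "drive_tool", "kwargs": {
  "series": [
    {"travel": [0, 0, 0], "twist": [0, 0, 0], "grip": 0},
    {"travel": [0, 0, 0], "twist": [0, 0, 0], "grip": 0}
  ]
}}

```text
t: 9.15
tcp_pos: [0.5829, -0.1841, 0.0432]
tcp_rot: [0.001, 0.983, 0.183, 0.001]
wrist_force: [-0.6, 0.5, 6.6]
gripper_width: 0.0347
gripper_force: 59.7
```

Call:
{"fn": "drive_tool", "kwargs": {
  "series": [
    {"travel": [0, 0, -0.1], "twist": [0, 0, 0], "grip": 0},
    {"travel": [0, 0, -0.2], "twist": [0, 0, 0], "grip": 0},
    {"travel": [0, 0, -0.1], "twist": [0, 0, 0], "grip": 0},
    {"travel": [0, 0, 0], "twist": [0, 0, 0], "grip": 0},
    {"travel": [0, 0, 0], "twist": [0, 0, 0], "grip": 0}
  ]
}}

```text
t: 9.78
tcp_pos: [0.5811, -0.1837, 0.1002]
tcp_rot: [-0.0, 0.983, 0.183, -0.001]
wrist_force: [0.4, -0.1, -2.7]
gripper_width: 0.0342
gripper_force: 60.0
```

Call:
{"fn": "drive_tool", "kwargs": {
  "series": [
    {"travel": [0, 0, 0], "twist": [0, 0, 0], "grip": 0},
    {"travel": [0, 0, 0], "twist": [0, 0, 0], "grip": 0},
    {"travel": [0, 0, 0], "twist": [0, 0, 0], "grip": 0}
  ]
}}

```text
t: 10.15
tcp_pos: [0.5815, -0.1836, 0.1007]
tcp_rot: [-0.0, 0.983, 0.183, -0.0]
wrist_force: [0.3, -0.5, -2.1]
gripper_width: 0.0343
gripper_force: 60.0
```

B pulls about 2.2 N (0.22 kg), so it is the aluminium one. A is steel. I'll carry B towards the tray.

Call:
{"fn": "drive_tool", "kwargs": {
  "series": [
    {"travel": [0, 0, -0.25], "twist": [0, 0, 0], "grip": 0},
    {"travel": [0, 0, -0.35], "twist": [0, 0, 0], "grip": 0},
    {"travel": [0, 0, -0.3], "twist": [0, 0, 0], "grip": 0},
    {"travel": [0, 0, -0.1], "twist": [0, 0, 0], "grip": 0},
    {"travel": [0.03, -0.15, 0], "twist": [0, 0, 0], "grip": 0}
  ]
}}

```text
t: 10.78
tcp_pos: [0.5778, -0.1626, 0.2512]
tcp_rot: [0.001, 0.983, 0.181, 0.0]
wrist_force: [0.3, 0.6, -4.0]
gripper_width: 0.0342
gripper_force: 60.3
```

Call:
{"fn": "drive_tool", "kwargs": {
  "series": [
    {"travel": [0.06, -0.3, 0], "twist": [0, 0, 0], "grip": 0},
    {"travel": [0.06, -0.3, 0], "twist": [0, 0, 0], "grip": 0},
    {"travel": [0.06, -0.3, 0], "twist": [0, 0, 0], "grip": 0},
    {"travel": [0.06, -0.3, 0], "twist": [0, 0, 0], "grip": 0},
    {"travel": [0.06, -0.3, 0], "twist": [0, 0, 0], "grip": 0}
  ]
}}

```text
t: 11.4
tcp_pos: [0.5371, 0.0673, 0.2491]
tcp_rot: [-0.0, 0.983, 0.183, -0.001]
wrist_force: [0.5, 1.1, -1.5]
gripper_width: 0.0339
gripper_force: 60.3
```

Call:
{"fn": "drive_tool", "kwargs": {
  "series": [
    {"travel": [0.06, -0.3, 0], "twist": [0, 0, 0], "grip": 0},
    {"travel": [0.06, -0.3, 0], "twist": [0, 0, 0], "grip": 0},
    {"travel": [0.03, -0.1, 0], "twist": [0, 0, 0], "grip": 0},
    {"travel": [0, 0, 0], "twist": [0, 0, 0], "grip": 0},
    {"travel": [0, 0, 0], "twist": [0, 0, 0], "grip": 0}
  ]
}}

```text
t: 12.02
tcp_pos: [0.5222, 0.1695, 0.2503]
tcp_rot: [0.0, 0.983, 0.182, -0.001]
wrist_force: [0.2, -1.4, -1.7]
gripper_width: 0.0345
gripper_force: 60.3
```

Run:
```python
from h import *
import pickle
s=st();f=env.grab_frame("wrist");pickle.dump(f,open("w5.pkl","wb"));cv2.imwrite("pics/w5.png",f["image"])
P=wcloud(f).reshape(-1,3)
for c in((.597,.218),(.559,.321)):
    w=P[(np.hypot(P[:,0]-c[0],P[:,1]-c[1])<.042)&(P[:,2]>.004)&(P[:,2]<.0115)]
    print("pocket floor",c,len(w),w.mean(0) if len(w) else'',circ(w) if len(w) else'',wproj(f,(*c,.016)))
t=P[(np.hypot(P[:,0]-.578,P[:,1]-.27)<.14)&(P[:,2]>.013)&(P[:,2]<.019)]
print("tray",len(t),cv2.minAreaRect((t[:,:2]*1000).astype(np.float32)))
w=P[(np.hypot(P[:,0]-.571,P[:,1]-.036)<.02)&(P[:,2]>.098)&(P[:,2]<.11)]
print("tip",len(w),circ(w) if len(w) else '')
```

```text
{'t': 12.025, 'tcp_pos': [0.5222, 0.1695, 0.2503], 'tcp_rot': [0.0004, 0.9833, 0.182, -0.0006], 'wrist_force': [0.2375, -1.4338, -1.7041], 'gripper_width': 0.0345, 'gripper_force': 60.2932}
pocket floor (0.597, 0.218) 2512 [0.5952487  0.22158538 0.00706904] (595.1, 221.5, 33.6) (np.float64(306.86242482541286), np.float64(96.65826050327551))
pocket floor (0.559, 0.321) 2086 [0.55733783 0.32609059 0.00714057] (557.3, 325.7, 33.2) (np.float64(214.2662065668591), np.float64(99.71030144499461))
tray 12566 ((576.3740234375, 273.50006103515625), (121.20840454101562, 211.0249786376953), 19.625701904296875)
tip 166 (570.3, 37.3, 7.2)
```

View pics/w5.png

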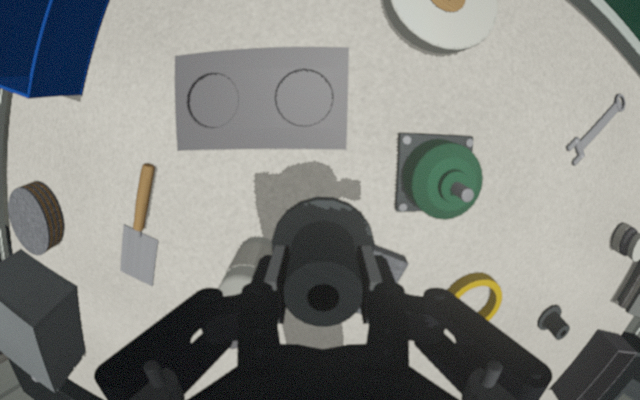

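The wrist view shows the tray pockets at (304,97) and (213,100), the held flange's plug at (322,298), and A standing upright at (553,321). Next I'll measure the held flange in this same frame to get its offset from the TCP.

Run:
```python
from h import *
import pickle
f=pickle.load(open("w5.pkl","rb"));s=st();t=np.array(s["tcp_pos"])
print("plug",wpix(f,322.5,298,t[2]-.0432+.055))
P=wcloud(f).reshape(-1,3)
for lo,hi in((-.040,-.031),(.007,.016)):
    w=P[(np.hypot(P[:,0]-t[0],P[:,1]-t[1])<.034)&(P[:,2]-t[2]>lo)&(P[:,2]-t[2]<hi)]
    print(len(w),w.mean(0)-t if len(w) else '',np.percentile(w[:,2]-t[2],[5,50,95]))
    if len(w):
        A=np.c_[2*w[:,:2],np.ones(len(w))];print(circ(w))
print(go((.5955,.2215,.25)))
```

```text
{'t': 12.075, 'tcp_pos': [0.5224, 0.1693, 0.2505], 'tcp_rot': [0.0003, 0.9834, 0.1817, -0.0005], 'wrist_force': [0.5571, -0.0086, -0.7517], 'gripper_width': 0.0346, 'gripper_force': 60.2932}
plug [0.52011531 0.16951958 0.26230299]
2893 [ 0.0132484   0.0062043  -0.03634753] [-0.0378503  -0.03643455 -0.03458388]
(522.0, 170.0, 29.5)
5052 [0.00050559 0.00128862 0.01076746] [0.00874235 0.01069619 0.01272463]
(527.7, 172.4, 30.9)
[ 0.58  -0.151  0.003]
```

Call:
{"fn": "drive_tool", "kwargs": {
  "series": [
    {"travel": [0.29, -0.077, 0], "twist": [0, 0, 0], "grip": 0},
    {"travel": [0.29, -0.077, 0], "twist": [0, 0, 0], "grip": 0},
    {"travel": [0, 0, 0.3], "twist": [0, 0, 0], "grip": 0},
    {"travel": [0, 0, 0.35], "twist": [0, 0, 0], "grip": 0},
    {"travel": [0, 0, 0.3], "twist": [0, 0, 0], "grip": 0}
  ]
}}

```text
t: 12.7
tcp_pos: [0.5952, 0.2218, 0.1063]
tcp_rot: [0.0, 0.983, 0.182, -0.0]
wrist_force: [0.6, -0.6, -1.0]
gripper_width: 0.0345
gripper_force: 60.3
```

Call:
{"fn": "drive_tool", "kwargs": {
  "series": [
    {"travel": [0, 0, 0.22], "twist": [0, 0, 0], "grip": 0},
    {"travel": [0, 0, 0], "twist": [0, 0, 0], "grip": 0},
    {"travel": [0, 0, 0], "twist": [0, 0, 0], "grip": 0},
    {"travel": [0, 0, 0], "twist": [0, 0, 0], "grip": 0}
  ]
}}

```text
t: 13.2
tcp_pos: [0.5962, 0.2241, 0.0776]
tcp_rot: [-0.0, 0.983, 0.183, 0.002]
wrist_force: [-0.1, 0.5, -1.9]
gripper_width: 0.0342
gripper_force: 60.3
```

Run:
```python
from h import *
import pickle
s=st();t=np.array(s["tcp_pos"]);f=env.grab_frame("wrist");pickle.dump(f,open("w6.pkl","wb"));cv2.imwrite("pics/w6.png",f["image"])
P=wcloud(f).reshape(-1,3)
w=P[(np.hypot(P[:,0]-t[0],P[:,1]-t[1])<.034)&(P[:,2]-t[2]>-.04)&(P[:,2]-t[2]<-.031)];print("flange",len(w),circ(w))
w=P[(np.hypot(P[:,0]-.595,P[:,1]-.2215)<.04)&(P[:,2]>.004)&(P[:,2]<.011)];print("floor",len(w),circ(w))
w=P[(np.hypot(P[:,0]-.557,P[:,1]-.326)<.04)&(P[:,2]>.004)&(P[:,2]<.011)];print("floor2",len(w),circ(w))
print(go((.5955,.2215,.0515)))
```

```text
{'t': 13.2, 'tcp_pos': [0.5962, 0.2241, 0.0776], 'tcp_rot': [-0.0002, 0.9832, 0.1826, 0.0015], 'wrist_force': [-0.1262, 0.4786, -1.9368], 'gripper_width': 0.0342, 'gripper_force': 60.3353}
flange 2886 (596.3, 224.9, 29.6)
floor 1458 (598.2, 222.0, 33.1)
floor2 4988 (556.4, 325.8, 33.1)
[-0.01   0.015  0.173]
```

Call:
{"fn": "drive_tool", "kwargs": {
  "series": [
    {"travel": [-0.014, 0.015, 0], "twist": [0, 0, 0], "grip": 0},
    {"travel": [0, 0, 0.05], "twist": [0, 0, 0], "grip": 0},
    {"travel": [0, 0, 0.03], "twist": [0, 0, 0], "grip": 0},
    {"travel": [0, 0, 0], "twist": [0, 0, 0], "grip": 0}
  ]
}}

```text
t: 13.75
tcp_pos: [0.5934, 0.221, 0.0628]
tcp_rot: [0.0, 0.983, 0.183, -0.001]
wrist_force: [0.2, -0.1, -2.2]
gripper_width: 0.0342
gripper_force: 60.3
```

Call:
{"fn": "drive_tool", "kwargs": {
  "series": [
    {"travel": [0, 0, 0.02], "twist": [0, 0, 0], "grip": 0},
    {"travel": [0, 0, 0.02], "twist": [0, 0, 0], "grip": 0},
    {"travel": [0, 0, 0.02], "twist": [0, 0, 0], "grip": 0},
    {"travel": [0, 0, 0], "twist": [0, 0, 0], "grip": 0}
  ]
}}

```text
t: 14.25
tcp_pos: [0.5942, 0.2211, 0.0545]
tcp_rot: [-0.0, 0.983, 0.183, 0.0]
wrist_force: [2.1, 1.5, -3.2]
gripper_width: 0.0341
gripper_force: 60.2
```

Run:
```python
from h import *
st();print(go((.595,.222,.0515)))
```

```text
{'t': 14.25, 'tcp_pos': [0.5942, 0.2211, 0.0545], 'tcp_rot': [-0.0001, 0.9832, 0.1828, 0.0003], 'wrist_force': [2.1226, 1.4628, -3.1814], 'gripper_width': 0.0341, 'gripper_force': 60.2033}
[ 0.007 -0.004  0.02 ]
```

Call:
{"fn": "drive_tool", "kwargs": {
  "series": [
    {"travel": [0.007, -0.004, 0.007], "twist": [0, 0, 0], "grip": 0},
    {"travel": [0, 0, 0.007], "twist": [0, 0, 0], "grip": 0},
    {"travel": [0, 0, 0.006], "twist": [0, 0, 0], "grip": 0},
    {"travel": [0, 0, 0], "twist": [0, 0, 0], "grip": 0}
  ]
}}

```text
t: 14.75
tcp_pos: [0.5945, 0.2219, 0.0515]
tcp_rot: [0.0, 0.983, 0.183, -0.0]
wrist_force: [1.7, -0.2, -1.2]
gripper_width: 0.0347
gripper_force: 60.4
```

Call:
{"fn": "drive_tool", "kwargs": {
  "series": [
    {"travel": [0, 0, 0.005], "twist": [0, 0, 0], "grip": 0},
    {"travel": [0, 0, 0], "twist": [0, 0, 0], "grip": 0},
    {"travel": [0, 0, 0], "twist": [0, 0, 0], "grip": 0}
  ]
}}

```text
t: 15.12
tcp_pos: [0.5946, 0.222, 0.0512]
tcp_rot: [0.0, 0.983, 0.183, 0.0]
wrist_force: [-2.6, -2.0, 4.5]
gripper_width: 0.034
gripper_force: 61.0
```

Force on the flange underside turned upward at z = 0.051, which is the predicted seat height. I'll release, rise, and verify.

Call:
{"fn": "drive_tool", "kwargs": {
  "series": [
    {"travel": [0, 0, -0.004], "twist": [0, 0, 0], "grip": 0.6},
    {"travel": [0, 0, 0], "twist": [0, 0, 0], "grip": 1},
    {"travel": [0, 0, 0], "twist": [0, 0, 0], "grip": 1},
    {"travel": [0, 0, 0], "twist": [0, 0, 0], "grip": 1},
    {"travel": [0, 0, 0], "twist": [0, 0, 0], "grip": 1}
  ]
}}

```text
t: 15.75
tcp_pos: [0.5946, 0.222, 0.0514]
tcp_rot: [-0.0, 0.983, 0.183, -0.0]
wrist_force: [0.1, -0.5, -0.1]
gripper_width: 0.0853
gripper_force: 0.0
```

Call:
{"fn": "drive_tool", "kwargs": {
  "series": [
    {"travel": [0, 0, -0.2], "twist": [0, 0, 0], "grip": 1},
    {"travel": [0, 0, -0.3], "twist": [0, 0, 0], "grip": 1},
    {"travel": [0, 0, -0.35], "twist": [0, 0, 0], "grip": 1},
    {"travel": [0, 0, -0.3], "twist": [0, 0, 0], "grip": 1},
    {"travel": [0, 0, -0.18], "twist": [0, 0, 0], "grip": 1}
  ]
}}

```text
t: 16.38
tcp_pos: [0.5951, 0.2224, 0.2538]
tcp_rot: [-0.0, 0.983, 0.183, 0.001]
wrist_force: [0.3, -0.4, 0.4]
gripper_width: 0.0853
gripper_force: 0.0
```

Call:
{"fn": "drive_tool", "kwargs": {
  "series": [
    {"travel": [0, 0, 0], "twist": [0, 0, 0], "grip": 1},
    {"travel": [0, 0, 0], "twist": [0, 0, 0], "grip": 1}
  ]
}}

```text
t: 16.62
tcp_pos: [0.5943, 0.2217, 0.25]
tcp_rot: [0.0, 0.983, 0.183, -0.001]
wrist_force: [0.0, 0.9, -0.7]
gripper_width: 0.0854
gripper_force: 0.0
```

Run:
```python
from h import *
import pickle
s=st();f=env.grab_frame("wrist");pickle.dump(f,open("w7.pkl","wb"));cv2.imwrite("pics/w7.png",f["image"])
P=wcloud(f).reshape(-1,3);D=np.hypot(P[:,0]-.595,P[:,1]-.222)
w=P[(D<.03)&(P[:,2]>.04)];print("top",len(w),w.mean(0),np.percentile(w[:,2],[10,50,90]),circ(w))
w=P[(D<.029)&(D>.022)&(P[:,2]<.03)];print("rim z",len(w),np.median(w[:,2]))
w=w-w.mean(0);print("rim normal",np.linalg.svd(w,full_matrices=False)[2][2])
w=P[(D<.06)&(D>.042)&(P[:,2]<.03)&(P[:,2]>.01)];print("tray z",np.median(w[:,2]))
w=P[(np.hypot(P[:,0]-.5705,P[:,1]-.0365)<.02)&(P[:,2]>.098)&(P[:,2]<.11)]
print("tip",len(w),circ(w) if len(w) else '')
print(go((.4224,-.341,.25)))
```

```text
{'t': 16.625, 'tcp_pos': [0.5943, 0.2217, 0.25], 'tcp_rot': [0.0001, 0.9831, 0.1828, -0.0005], 'wrist_force': [0.0125, 0.9245, -0.6541], 'gripper_width': 0.0854, 'gripper_force': 0.0}
top 11823 [0.60620519 0.22626218 0.29726978] [0.30397606 0.31805929 0.32911727] (603.2, 225.1, 28.6)
rim z 594 0.014804374932482517
rim normal [0.08669626 0.01028056 0.99618174]
tray z 0.015050901562353114
tip 125 (570.9, 37.6, 7.6)
[-2.417e+00  3.089e+00  2.000e-03]
```

View pics/w7.png

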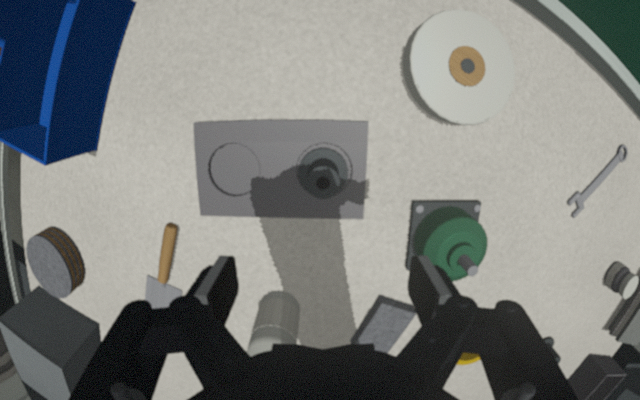

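B stands in the near pocket at (323,180). Its rim is at z 14.8 mm against the tray top at 15.05 mm, so it is fully home. Now back to A.

Call:
{"fn": "drive_tool", "kwargs": {
  "series": [
    {"travel": [-0.24, 0.309, 0], "twist": [0, 0, 0], "grip": 1},
    {"travel": [-0.24, 0.309, 0], "twist": [0, 0, 0], "grip": 1},
    {"travel": [-0.24, 0.309, 0], "twist": [0, 0, 0], "grip": 1},
    {"travel": [-0.24, 0.309, 0], "twist": [0, 0, 0], "grip": 1},
    {"travel": [-0.24, 0.309, 0], "twist": [0, 0, 0], "grip": 1}
  ]
}}

```text
t: 17.3
tcp_pos: [0.5086, -0.0609, 0.2498]
tcp_rot: [-0.0, 0.983, 0.183, -0.001]
wrist_force: [0.0, -0.2, -0.3]
gripper_width: 0.0855
gripper_force: 0.0
```

Call:
{"fn": "drive_tool", "kwargs": {
  "series": [
    {"travel": [-0.24, 0.309, 0], "twist": [0, 0, 0], "grip": 1},
    {"travel": [-0.24, 0.309, 0], "twist": [0, 0, 0], "grip": 1},
    {"travel": [-0.24, 0.309, 0], "twist": [0, 0, 0], "grip": 1},
    {"travel": [-0.24, 0.309, 0], "twist": [0, 0, 0], "grip": 1},
    {"travel": [-0.24, 0.309, 0], "twist": [0, 0, 0], "grip": 1}
  ]
}}

```text
t: 17.92
tcp_pos: [0.424, -0.3414, 0.2497]
tcp_rot: [-0.001, 0.983, 0.183, -0.001]
wrist_force: [0.9, 0.2, -0.5]
gripper_width: 0.0851
gripper_force: 0.0
```

Call:
{"fn": "drive_tool", "kwargs": {
  "series": [
    {"travel": [0, 0, 0], "twist": [0, 0, 0], "grip": 1},
    {"travel": [0, 0, 0], "twist": [0, 0, 0], "grip": 1},
    {"travel": [0, 0, 0], "twist": [0, 0, 0], "grip": 1}
  ]
}}

```text
t: 18.3
tcp_pos: [0.4259, -0.3385, 0.2505]
tcp_rot: [-0.0, 0.983, 0.184, -0.0]
wrist_force: [1.7, 0.9, -0.2]
gripper_width: 0.0852
gripper_force: 0.0
```

Run:
```python
from h import *
import pickle
g=pickle.load(open("w7.pkl","rb"));P=wcloud(g).reshape(-1,3)
w=P[(np.hypot(P[:,0]-.595,P[:,1]-.222)<.05)&(P[:,2]>.055)&(P[:,2]<.07)];print("B top",len(w),w.mean(0),circ(w))
D=np.hypot(P[:,0]-.595,P[:,1]-.222);a=np.degrees(np.arctan2(P[:,1]-.222,P[:,0]-.595))
for k in range(-180,180,45):
    w=P[(D<.029)&(D>.021)&(P[:,2]<.022)&(P[:,2]>.004)&(a>=k)&(a<k+45),2];print(k,len(w),np.round(np.median(w),4) if len(w) else '',end="; ")
s=st();f=env.grab_frame("wrist");cv2.imwrite("pics/w8.png",f["image"])
P=wcloud(f).reshape(-1,3)
D=np.hypot(P[:,0]-.4224,P[:,1]+.341)
w=P[(D<.03)&(P[:,2]>.05)&(P[:,2]<.06)];print("A top",len(w),circ(w))
w=P[(D<.04)&(P[:,2]>.004)&(P[:,2]<.012)];print("A rim",len(w),circ(w))
print(go((.4224,-.341,.043)))
```

```text
B top 922 [0.59321266 0.22239394 0.062067  ] (592.5, 222.3, 18.2)
-180 0 ; -135 48 0.0148; -90 107 0.015; -45 123 0.0145; 0 131 0.0146; 45 119 0.015; 90 106 0.015; 135 20 0.0152; {'t': 18.3, 'tcp_pos': [0.4259, -0.3385, 0.2505], 'tcp_rot': [-0.0004, 0.9829, 0.184, -0.0001], 'wrist_force': [1.6588, 0.9225, -0.2226], 'gripper_width': 0.0852, 'gripper_force': 0.0}
A top 856 (420.1, -341.0, 18.4)
A rim 842 (420.2, -341.0, 30.1)
[-0.028  0.007  1.385]
```

Call:
{"fn": "drive_tool", "kwargs": {
  "series": [
    {"travel": [-0.03, 0.007, 0.35], "twist": [0, 0, 0], "grip": 1},
    {"travel": [0, 0, 0.35], "twist": [0, 0, 0], "grip": 1},
    {"travel": [0, 0, 0.35], "twist": [0, 0, 0], "grip": 1},
    {"travel": [0, 0, 0.25], "twist": [0, 0, 0], "grip": 1},
    {"travel": [0, 0, 0.08], "twist": [0, 0, 0], "grip": 1}
  ]
}}

```text
t: 18.98
tcp_pos: [0.4208, -0.3408, 0.0419]
tcp_rot: [-0.001, 0.983, 0.184, -0.001]
wrist_force: [-0.9, 0.3, 0.6]
gripper_width: 0.0856
gripper_force: 0.0
```

Call:
{"fn": "drive_tool", "kwargs": {
  "force": 70,
  "series": [
    {"travel": [0, 0, 0], "twist": [0, 0, 0], "grip": 0},
    {"travel": [0, 0, 0], "twist": [0, 0, 0], "grip": 0},
    {"travel": [0, 0, 0], "twist": [0, 0, 0], "grip": 0},
    {"travel": [0, 0, 0], "twist": [0, 0, 0], "grip": 0},
    {"travel": [0, 0, 0], "twist": [0, 0, 0], "grip": 0}
  ]
}}

```text
t: 19.6
tcp_pos: [0.4225, -0.343, 0.0458]
tcp_rot: [0.001, 0.983, 0.183, 0.001]
wrist_force: [-1.3, 1.6, 7.3]
gripper_width: 0.0342
gripper_force: 69.3
```

Call:
{"fn": "drive_tool", "kwargs": {
  "series": [
    {"travel": [0, 0, 0], "twist": [0, 0, 0], "grip": 0},
    {"travel": [0, 0, 0], "twist": [0, 0, 0], "grip": 0},
    {"travel": [0, 0, -0.1], "twist": [0, 0, 0], "grip": 0},
    {"travel": [0, 0, -0.2], "twist": [0, 0, 0], "grip": 0},
    {"travel": [0, 0, -0.2], "twist": [0, 0, 0], "grip": 0}
  ]
}}

```text
t: 20.23
tcp_pos: [0.4212, -0.3423, 0.1204]
tcp_rot: [-0.0, 0.983, 0.183, -0.0]
wrist_force: [-0.2, 0.4, -5.4]
gripper_width: 0.0338
gripper_force: 70.6
```

Call:
{"fn": "drive_tool", "kwargs": {
  "series": [
    {"travel": [0, 0, -0.3], "twist": [0, 0, 0], "grip": 0},
    {"travel": [0, 0, -0.3], "twist": [0, 0, 0], "grip": 0},
    {"travel": [0, 0, -0.25], "twist": [0, 0, 0], "grip": 0},
    {"travel": [0, 0, 0], "twist": [0, 0, 0], "grip": 0},
    {"travel": [0, 0, 0], "twist": [0, 0, 0], "grip": 0}
  ]
}}

```text
t: 20.85
tcp_pos: [0.4208, -0.3421, 0.2455]
tcp_rot: [-0.001, 0.983, 0.183, -0.001]
wrist_force: [0.8, 0.3, -5.9]
gripper_width: 0.0339
gripper_force: 70.8
```

Run:
```python
from h import *
s=st();print(go((.5705,.037,.25)))
```

```text
{'t': 20.85, 'tcp_pos': [0.4208, -0.3421, 0.2455], 'tcp_rot': [-0.0005, 0.9831, 0.1828, -0.0005], 'wrist_force': [0.8493, 0.2735, -5.9356], 'gripper_width': 0.0339, 'gripper_force': 70.7585}
[ 1.84  -2.    -0.029]
```

Call:
{"fn": "drive_tool", "kwargs": {
  "series": [
    {"travel": [0.2, -0.2, 0], "twist": [0, 0, 0], "grip": 0},
    {"travel": [0.23, -0.25, 0], "twist": [0, 0, 0], "grip": 0},
    {"travel": [0.23, -0.25, 0], "twist": [0, 0, 0], "grip": 0},
    {"travel": [0.23, -0.25, 0], "twist": [0, 0, 0], "grip": 0},
    {"travel": [0.23, -0.25, 0], "twist": [0, 0, 0], "grip": 0}
  ]
}}

```text
t: 21.48
tcp_pos: [0.5129, -0.1125, 0.2445]
tcp_rot: [-0.001, 0.983, 0.183, -0.001]
wrist_force: [1.2, -0.3, -5.4]
gripper_width: 0.0338
gripper_force: 70.8
```

Call:
{"fn": "drive_tool", "kwargs": {
  "series": [
    {"travel": [0.23, -0.25, 0], "twist": [0, 0, 0], "grip": 0},
    {"travel": [0.23, -0.25, 0], "twist": [0, 0, 0], "grip": 0},
    {"travel": [0.16, -0.2, 0], "twist": [0, 0, 0], "grip": 0},
    {"travel": [0.1, -0.1, 0], "twist": [0, 0, 0], "grip": 0},
    {"travel": [0, 0, 0], "twist": [0, 0, 0], "grip": 0}
  ]
}}

```text
t: 22.1
tcp_pos: [0.5704, 0.0387, 0.2443]
tcp_rot: [-0.001, 0.983, 0.185, -0.002]
wrist_force: [-1.0, -0.6, -5.3]
gripper_width: 0.034
gripper_force: 70.9
```

Call:
{"fn": "drive_tool", "kwargs": {
  "series": [
    {"travel": [0, 0, 0.1], "twist": [0, 0, 0], "grip": 0},
    {"travel": [0, 0, 0], "twist": [0, 0, 0], "grip": 0},
    {"travel": [0, 0, 0], "twist": [0, 0, 0], "grip": 0},
    {"travel": [0, 0, 0], "twist": [0, 0, 0], "grip": 0}
  ]
}}

```text
t: 22.6
tcp_pos: [0.5713, 0.0362, 0.2317]
tcp_rot: [0.0, 0.983, 0.183, 0.0]
wrist_force: [-0.7, 0.7, -4.9]
gripper_width: 0.0339
gripper_force: 70.8
```

```bash
cat > chk.py <<'E'
from h import *
s=st();t=np.array(s["tcp_pos"]);f=env.grab_frame("wrist")
P=wcloud(f).reshape(-1,3);h=P[:,2]-t[2]
w=P[(np.hypot(P[:,0]-t[0],P[:,1]-t[1])<.034)&(h>-.044)&(h<-.032)]
print("flange rim",len(w),np.median(w[:,2]),circ(w))
s=st();print(go((.5705,.037,.185)))
E
python3 chk.py
```

```text
{'t': 22.6, 'tcp_pos': [0.5713, 0.0362, 0.2317], 'tcp_rot': [0.0001, 0.9832, 0.1825, 0.0002], 'wrist_force': [-0.6566, 0.736, -4.8909], 'gripper_width': 0.0339, 'gripper_force': 70.8474}
flange rim 3036 0.19286371975058048 (570.8, 37.2, 29.9)
{'t': 22.65, 'tcp_pos': [0.5713, 0.0364, 0.2318], 'tcp_rot': [0.0001, 0.9832, 0.1827, 0.0003], 'wrist_force': [0.3303, 0.3889, -5.3626], 'gripper_width': 0.0339, 'gripper_force': 70.8486}
[-0.004 -0.006  0.312]
```

Call:
{"fn": "drive_tool", "kwargs": {
  "series": [
    {"travel": [0, 0, 0.1], "twist": [0, 0, 0], "grip": 0},
    {"travel": [0, 0, 0.1], "twist": [0, 0, 0], "grip": 0},
    {"travel": [0, 0, 0.1], "twist": [0, 0, 0], "grip": 0},
    {"travel": [0, 0, 0], "twist": [0, 0, 0], "grip": 0},
    {"travel": [0, 0, 0], "twist": [0, 0, 0], "grip": 0}
  ]
}}

```text
t: 23.28
tcp_pos: [0.5714, 0.0367, 0.1866]
tcp_rot: [-0.0, 0.983, 0.183, 0.0]
wrist_force: [0.4, 0.0, -5.1]
gripper_width: 0.0339
gripper_force: 70.8
```

Call:
{"fn": "drive_tool", "kwargs": {
  "series": [
    {"travel": [0, 0, 0], "twist": [0, 0, 0], "grip": 0},
    {"travel": [0, 0, 0], "twist": [0, 0, 0], "grip": 0},
    {"travel": [0, 0, 0], "twist": [0, 0, 0], "grip": 0}
  ]
}}

```text
t: 23.65
tcp_pos: [0.5713, 0.0366, 0.1867]
tcp_rot: [0.0, 0.983, 0.183, 0.0]
wrist_force: [-0.0, 0.3, -5.0]
gripper_width: 0.0338
gripper_force: 70.8
```

```bash
python3 chk.py
python3 - <<'E'
from h import *
# independent check: spindle tip and flange rim from the side camera
f=env.grab_frame("side");P=[]
for v in range(150,215):
    for u in range(290,345):
        p=world(f,u,v)
        if np.hypot(p[0]-.5705,p[1]-.035)<.04: P.append(p)
P=np.array(P);w=P[(P[:,2]>.08)&(P[:,2]<.11)];r=P[(P[:,2]>.128)&(P[:,2]<.152)]
for q in(w,r):print(len(q),(q.min(0)+q.max(0))/2,q.min(0),q.max(0))
E
```

```text
{'t': 23.65, 'tcp_pos': [0.5713, 0.0366, 0.1867], 'tcp_rot': [0.0, 0.9831, 0.1828, 0.0002], 'wrist_force': [-0.0228, 0.2727, -4.984], 'gripper_width': 0.0338, 'gripper_force': 70.8358}
flange rim 3035 0.14774035968619628 (570.6, 37.4, 29.8)
{'t': 23.7, 'tcp_pos': [0.5712, 0.0366, 0.1866], 'tcp_rot': [0.0, 0.9831, 0.1828, 0.0002], 'wrist_force': [0.491, -0.247, -4.5784], 'gripper_width': 0.0337, 'gripper_force': 70.836}
[-0.004 -0.004  0.011]
28 [0.57026905 0.0304553  0.09256816] [0.56517612 0.02248726 0.08027699] [0.57536197 0.03842333 0.10485934]
103 [0.5699825  0.0257264  0.14419566] [ 0.5407129  -0.00094688  0.13639416] [0.59925211 0.05239968 0.15199715]
```

```bash
python3 -c "
from plant import env
print(env.job_done())"
```

```text
the job is handed in; nothing more can be done
None
```

I handed the job in at about 24 s: the lighter flange (about 0.22 kg) is fully home in the tray's near pocket, and the gripper is holding the heavier one (about 0.52 kg) upright, centred about 35 mm above the spindle tip.

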